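Close and lock the cover of a board test fixture

ROBOT

A 6-joint arm with a two-finger parallel gripper is mounted at the origin on the work surface. World frame = base frame: x ahead of the robot, y to its left, z up, the work surface at z = 0. Lengths are in m, angles in degrees, forces in N, time in s.
With the tool pointing down it reaches from about 0.4 to 0.825 m from the base axis. Payload 7 kg.
Tool frame: the origin (TCP) lies midway between the tips of the shut fingers; the grasp point (between the pads) lies r.grip_depth behind it (r.grip_depth is the distance from the TCP to the grasp point, in m); z points along the fingers, y is the line along which they close (so a half turn about z gives the same grasp; the last joint's range is limited). The gripper opens to 88 mm and grips with 3 to 60 N. Pads are 19 mm wide; open, the fingers measure 130 mm over their backs; the gripper's body (78 mm by 193 mm) begins 47 mm behind the grasp point.
Start: joints at [-59.811, 20.546, 0.682, 0, -70.136, -16.507], TCP at [0.16, -0.656, 0.227] pointing down, gripper open.
Joint ranges: [-176.03, 176.03], [-82.01, 121.73], [-58.28, 71.71], [-173.87, 95.51], [-174.79, -0.11], [-173.66, 173.66]. Speed limits (degrees/s): [136.94, 136.94, 172.46, 180, 180, 180].

INTERFACE

Orientations are given as [roll, pitch, yaw] about the fixed x, y, z axes, in that order (R = Rz(yaw) Ry(pitch) Rx(roll)).
In Python, from plant import r gives the robot as it stands.
- The arm moves only by the tool drive_effector, called as name([rows], argument=value, ...), one row to a line, values as JSON. Schema: {"type":"object","properties":{"steps":{"type":"array","items":{"type":"object","properties":{"trans":{"type":"array","items":{"type":"number"},"minItems":3,"maxItems":3},"rotvec":{"type":"array","items":{"type":"number"},"minItems":3,"maxItems":3}},"additionalProperties":false},"minItems":1,"maxItems":12},"aperture":{"type":"number"},"clamp_n":{"type":"number"},"only":{"type":"string"},"quiet":{"type":"boolean"},"lines":{"type":"string"}},"required":["steps"],"additionalProperties":false}. steps is a list of rows, 1 to 12 of them, each an object with the fields trans (a list: dx, dy, dz in mm), rotvec (a list: a rotation vector rx, ry, rz in units of 10 degrees); a field left out counts as zero; each row is the pose to reach, as a shift and turn from the pose commanded when the call began, along the tool's axes at that moment; what a row does not reach only later rows make up. A row lasts 1/12 s, in which the tool goes at most 0.0417 m and 7.16 degrees, less where a joint would pass 70% of its speed; a pose out of reach is approached as far as the arm can. aperture is the finger opening in m, set as the call begins (left out keeps the last). The fingers move at their own pace and stop on an object; clamp_n is the grip in N (left out, the last holds). Time passes only in rows, so rows that do not move let the fingers close. The tool returns the time, the measured TCP pose, the force, the opening and the grip force at its end. only (a regular expression) keeps the lines of the reply that match it, lines (a string "A,B") keeps lines A to B, and quiet returns only ok. Input that does not fit is refused with a message, and nothing moves.
- r.get_state(): the state, without advancing time (a new reading comes with each control period).
- r.capture(name): name is "scene" or "top" or "wrist"; returns a dict with "frame" (480x640x3 uint8, red, green, blue), "z_map" (480x640 float32, m along the optical axis (not along the pixel's ray), 0 where there is no reading), "fx", "fy", "cx", "cy" (pixels), "cam_to_world" (4x4, takes a point from camera to world coordinates). Camera axes: x right, y down, z forward; pixel columns grow to the right and rows downward; lengths in m; the calibration is good to about 2 mm. A picture is of the moment at which its call begins.
- r.close_job(): hands the job in; it is judged then, once.
The state is a dict: "time_s": time; "joints": joint angles; "qd": joint speeds; "joint_torque": joint torques, N m; "tcp_pos": TCP position; "eef_rot": TCP orientation; "contact_force": force on the tool from outside, world axes, zero at the start; "moment": the same for the moment, N m; "gripper_width": finger opening in m; "gripper_force": force on a finger pad.
Only numpy, scipy, OpenCV 4.12 (cv2) and the standard library are available. Lean on these libraries where they do the work, as an engineer would, in place of code of your own. Each camera call takes 0.05 s, during which the arm holds its last target. There are 200 camera calls.

TASK

Put the aluminium cover plate on the board test fixture, lying flat on both rails with both dowel pins through its holes, and let go of it. Then lock it with the black square clamp knob: press the knob down, turn it clockwise to the middle notch and let go so that it springs back up, then take it again, press it down and turn it on clockwise to the last notch, where the red keeper arm stands over the cover, and let it spring up there. Leave the blue parts bin, the board tray and the screwdriver where they are.

Things in the scene. Friction and masses are not known exactly. Their poses are not given: they have to be found in the camera images.
- fixture: board test fixture, fixed to the bench: blue base 170 x 190 x 15 mm (x, y, z); origin at the centre of the base's underside, z up. A green circuit board lies between two aluminium rails (tops 30 mm above the bench) on its -y half; the clamp knob stands on its +y half, 95 mm from the seat's centre. Nothing on the fixture moves but the knob with its keeper arm
- seat (a point): the point on the fixture where the centre of the cover's underside must come: midway between the dowels, at rail-top height (30 mm above the bench), at (0, -35, 30) mm in the fixture's frame. The seated cover has its x axis parallel to the fixture's x, either way round
- dowel_a (a point): tip of one steel dowel pin, 10 mm diameter, at (45, -7, 51) mm in the fixture's frame; it stands 21 mm above the rail and its last 7 mm taper to 4 mm diameter
- dowel_b (a point): tip of the other, equal dowel pin, at (-45, -63, 51) mm in the fixture's frame
- cover: loose aluminium cover plate 120 x 80 x 8 mm (x, y, z), 0.2 to 0.4 kg, lying flat on the bench at the start with its handle up; origin at the centre of its underside. Two through holes of 12.5 mm diameter at (45, 28) and (-45, -28) mm. An orange handle block, 16 mm thick in x, 36 mm long in y, stands on the plate's centre from 8 to 48 mm above the underside. The plate is the same turned half round
- cover_handle (a point): grip point in the cover's handle, on its centre line 34 mm above the plate's underside; take it across the 16 mm thickness, fingers closing along the cover's x
- knob_grip (a point): grip point on the axis of the clamp knob, in its black square grip of 34 x 34 mm, sides parallel to this point's x and y, corners slightly rounded. With the knob up, the grip reaches from 57 to 103 mm above the bench and this point is at 88 mm. The point's x axis points along the red keeper arm
- keeper_tip (a point): end of the red keeper arm, which is fixed to the knob just below the grip: 66 mm from the axis to its end, 14 mm wide, top 57 mm above the bench with the knob up. At the start it points away from the seat (60 degrees from the fixture's x towards its y), at the last notch over the cover (fixture -y), clear above it
- clamp_turn (a joint): turn of the clamp knob in rad, growing clockwise seen from above. Notches at 0 (start), 1.31 (75 degrees, middle) and 2.62 (150 degrees, last, by a stop), each 0.1 rad wide to either side. Standing up, the knob is locked in its notch; it turns only while pressed, with under 0.15 N m. Between notches a gate holds it down where it is left; over a notch it springs up when let go
- clamp_press (a joint): how far the sprung clamp knob is pressed down, in m: 0 up, 0.008 fully down; 4 N starts it, 8 N presses it fully; from 0.005 down it is free to turn
- bin: bystander: open blue plastic parts bin 120 x 100 x 55 mm, black parts inside; origin under its centre; leave alone
- board_tray: bystander: low clear tray 190 x 130 x 22 mm with four green circuit boards; origin under its centre; leave alone
- driver: bystander: screwdriver with yellow handle, 170 mm long, lying on the bench; leave alone

How it is judged (in metres and radians):
On the way, in this order (a step that is already met when the one before it is completed fails the run):
1. the cover lies seated on the rails over both dowels, and is let go (horizontal distance between cover and seat below 0.003 m and z of cover in the frame of fixture between 0.028 and 0.032 m and angle between the x axis of cover and the x axis of fixture, either way round below 0.06 rad and angle between cover's own z axis and vertical below 0.05 rad and contact force between the fingers and cover below 0.1 N), for 0.2 s.
2. the knob has been turned to the middle notch, let go, and stands up in it, the cover still seated (value of joint clamp_turn between 1.14 and 1.48 rad and value of joint clamp_press below 0.0025 m and contact force between the fingers and clamp_press below 0.1 N and horizontal distance between cover and seat below 0.003 m and z of cover in the frame of fixture between 0.028 and 0.032 m and angle between the x axis of cover and the x axis of fixture, either way round below 0.06 rad and angle between cover's own z axis and vertical below 0.05 rad), for 0.2 s.
At the end, for the whole second after the job is handed in: The cover rests on the rails over both dowels (centre within 3 mm of the seat, height within 2 mm, parallel within 0.06 rad, level within 0.05 rad), still and released; the knob stands up (pressed less than 2.5 mm) in the last notch (turn over 2.47 rad) and nothing holds it (horizontal distance between cover and seat below 0.003 m and z of cover in the frame of fixture between 0.028 and 0.032 m and angle between the x axis of cover and the x axis of fixture, either way round below 0.06 rad and angle between cover's own z axis and vertical below 0.05 rad and value of joint clamp_turn above 2.47 rad and value of joint clamp_press below 0.0025 m and contact force between the fingers and clamp_press below 0.1 N and linear speed of cover below 0.02 m/s); the robot touches nothing.
It fails at once if the parts bin is moved more than 30 mm (distance of bin from where it was at the start of the episode above 0.03 m).
It fails at once if the board tray is moved more than 30 mm (distance of board_tray from where it was at the start of the episode above 0.03 m).
It fails at once if the screwdriver is moved more than 30 mm (distance of driver from where it was at the start of the episode above 0.03 m).
It also fails if it takes over 67 s, if anything falls off the work surface, if the arm or the gripper's body presses on something with over 40 N, if the wrist force passes 120 N, or if a joint passes its speed limit or range.

## Working session

There is one attempt and no reset: what is moved stays moved. The work goes in short steps, Python scripts to look and compute and a tool call to move; the robot and the scene stay as the last step left them, time stands still between calls to the robot, and variables do not carry over. Pictures are saved under pics/ and viewed, at most 10 in all, crops included, and the job is handed in when it is done.

```bash
ls; mkdir -p pics; python3 - <<'E'
from plant import r
import cv2,numpy as np
print(r.grip_depth,r.get_state())
for n in("scene","top"):
    c=r.capture(n); np.savez('/tmp/'+n,**c)
    print(n,c["fx"],c["cx"],c["cy"],c["cam_to_world"].round(3).tolist())
    cv2.imwrite(f'pics/{n}0.png',c["frame"][:,:,::-1])
E
```

```text
pics
plant.py
0.0188 {'time_s': 0.0, 'joints': array([-5.98110537e+01,  2.05889498e+01,  6.33945225e-01, -2.07651471e-02,
       -7.01373602e+01, -1.65070551e+01]), 'qd': array([-0.03937824,  0.03889736,  0.00125422,  0.0643077 , -0.00223908,
       -0.06504587]), 'joint_torque': array([-4.64042841e-04, -5.82710266e+01,  2.93048608e+01,  6.99710190e+00,
        6.69584144e-03, -9.17395141e-05]), 'tcp_pos': array([ 0.15951605, -0.65536485,  0.22565003]), 'eef_rot': array([ 1.79905895e+02, -7.53025818e-03, -1.66325174e+02]), 'contact_force': array([-0.44402636, -0.4035428 ,  0.03624106]), 'moment': array([-0.0186327 ,  0.01037202, -0.01271688]), 'gripper_force': 0.0, 'gripper_width': 0.0872636982449017}
scene 440.10838478189424 316.7272638080436 239.54969751070237 [[0.444, 0.607, -0.659, 1.259], [0.896, -0.307, 0.32, -0.308], [-0.008, -0.733, -0.681, 0.741], [0.0, 0.0, 0.0, 1.0]]
top 466.91771840043094 313.28567196120144 244.73269513719205 [[0.0, -0.988, 0.157, 0.422], [-1.0, 0.0, 0.003, -0.022], [-0.003, -0.157, -0.988, 1.232], [0.0, 0.0, 0.0, 1.0]]
```
View pics/top0.png

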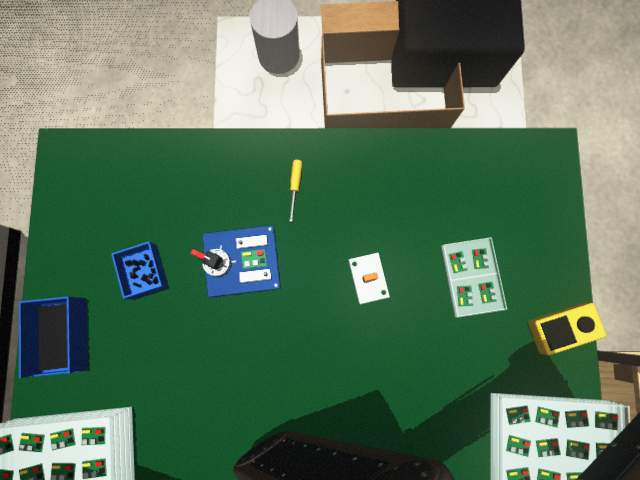

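View pics/scene0.png

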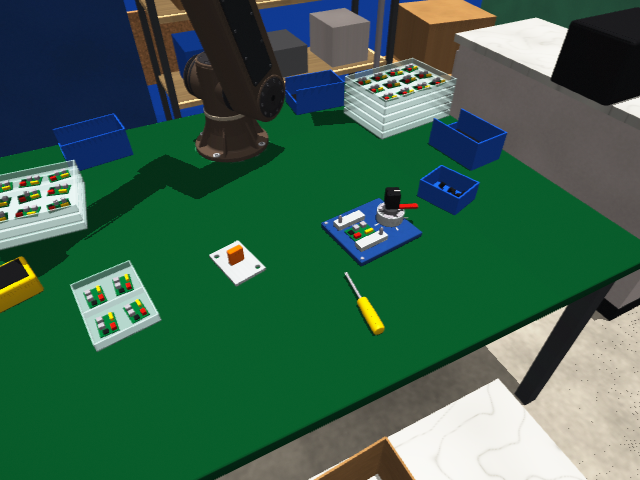

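The top view shows the cover at about (369,278) px and its orange handle at (370,277). The fixture is at (241,261), its knob at (213,260) with the red arm pointing left and up. The tray is at (474,277), the bin at (138,270) and the driver at (294,190). The scene view agrees.

```bash
cat > h.py <<'E'
import numpy as np,cv2
def cloud(c):
    z=c["z_map"];v,u=np.mgrid[:480,:640]
    P=np.stack([(u-c["cx"])/c["fx"]*z,(v-c["cy"])/c["fy"]*z,z,np.ones_like(z)],-1)@np.array(c["cam_to_world"]).T
    return P[...,:3]
def ray_at(c,uv,zw):
    """pixels -> world points on plane z=zw"""
    uv=np.atleast_2d(uv).astype(float);M=np.array(c["cam_to_world"])
    d=np.c_[(uv[:,0]-c["cx"])/c["fx"],(uv[:,1]-c["cy"])/c["fy"],np.ones(len(uv))]@M[:3,:3].T
    return M[:3,3]+d*((zw-M[2,3])/d[:,2])[:,None]
def hsv(c): return cv2.cvtColor(c["frame"],cv2.COLOR_RGB2HSV)
def rect(P): 
    (cx,cy),(w,h),a=cv2.minAreaRect((P[:,:2]*1000).astype(np.float32))
    return np.round([cx,cy,w,h,a],1)
E
python3 - <<'E'
from h import *
for n in("top","scene"):
    c=dict(np.load(f'/tmp/{n}.npz'));P=cloud(c);H=hsv(c);h,s,v=[H[...,i].astype(int) for i in range(3)]
    X,Y,Z=P[...,0],P[...,1],P[...,2]
    ws=(X>.25)&(X<.75)&(Y>-.6)&(Y<.5)
    def big(m):
        k,l,st,_=cv2.connectedComponentsWithStats(m.astype(np.uint8));i=1+st[1:,4].argmax();return l==i
    cov=big(ws&(s<60)&(v>120)&(Z<.03)&(Y>-.25)&(Y<0.02)|(ws&(h<18)&(s>150)&(Y>-.25)&(Y<0)))
    print(n,'cover',rect(P[cov]),cov.sum(),np.median(Z[cov]))
    o=ws&(h>5)&(h<18)&(s>150)&(Y>-.25)&(Y<0)
    print('handle top',rect(P[o&(Z>.043)]),P[o&(Z>.04)].mean(0),o.sum(),Z[o].max())
    b=big(ws&(h>100)&(h<130)&(s>120)&(Z<.025)&(Y>.02)&(Y<.3))
    print('base',rect(P[b]),np.median(Z[b]))
    k=ws&(v<70)&(Z>.08)&(Y>0.1)&(Y<.35);print('knob',P[k].mean(0),k.sum(),rect(P[k]),Z[k].max())
    a=ws&((h<5)|(h>172))&(s>150)&(Z>.04)&(Y>.1);print('arm',rect(P[a]),P[a].mean(0))
E
```

```text
top cover [ 529.6 -163.2  122.4   81.7   12.9] 1375 0.008154523030072358
handle top [ 528.2 -162.2   13.6   32.    15.2] [ 0.52854808 -0.16498871  0.04783903] 63 0.053132652103368594
base [574.4 174.6 169.6 193.3   6.9] 0.015155506890467074
knob [0.56285753 0.22895843 0.09892911] 97 [566.5 231.2  33.2  31.4  63.7] 0.11009578334337022
arm [586.7 275.6  36.4  12.5  63.7] [0.5868146  0.27603196 0.05664917]
scene cover [ 529.9 -160.4  124.6   86.3   13.3] 1226 0.008846827734896812
handle top [ 532.3 -163.3   16.7   34.     9.1] [ 0.53533603 -0.16345965  0.04558043] 204 0.04983275523720154
base [576.6 179.3 173.1 204.6   6.5] 0.015142723155649351
knob [0.57474618 0.22775134 0.09711126] 225 [569.9 231.7  33.5  35.6  67.5] 0.10614455747639706
arm [586.7 268.   50.1  19.5  72.6] [0.5877672  0.26943721 0.05690335]
```

The sizes check out: cover 122x82, base 170x193, and the knob and arm are where the layout puts them. Next I go over the cover for a wrist view.

```bash
cat >> h.py <<'E'
from scipy.spatial.transform import Rotation as Ro
def row(r,p,yaw):
    """row to world TCP p with tool down and tool y at world yaw (deg); measured pose"""
    s=r.get_state();R=Ro.from_euler('xyz',s["eef_rot"],degrees=True)
    y=np.radians(yaw);ty=np.array([np.cos(y),np.sin(y),0]);tz=np.array([0,0,-1.])
    G=Ro.from_matrix(np.c_[np.cross(ty,tz),ty,tz])
    d=R.inv().apply(np.array(p)-s["tcp_pos"]);w=(R.inv()*G).as_rotvec(degrees=True)
    print('row',d.round(4),w.round(2),'t',s["time_s"],'tcp',s["tcp_pos"].round(4),s["eef_rot"].round(2),'F',s["contact_force"].round(1),'j',s["joints"].round(0))
E
python3 - <<'E'
from h import *; from plant import r
row(r,[.529,-.163,.22],193)
c=r.capture("wrist");s=r.get_state()
T=np.eye(4);T[:3,:3]=Ro.from_euler('xyz',s["eef_rot"],degrees=True).as_matrix();T[:3,3]=s["tcp_pos"]
print((np.linalg.inv(T)@c["cam_to_world"]).round(3),c["fx"])
E
```

```text
row [-0.4754  0.3911  0.0062] [ 7.000e-02  6.000e-02 -8.932e+01] t 0.1 tcp [ 0.1595 -0.6554  0.2257] [ 1.7992e+02 -1.0000e-02 -1.6632e+02] F [-0.6 -0.4 -0.2] j [-60.  21.   1.  -0. -70. -17.]
[[ 0.    -0.968 -0.251  0.067]
 [ 1.     0.001 -0.001  0.   ]
 [ 0.001 -0.251  0.968 -0.159]
 [ 0.     0.     0.     1.   ]] 426.14639079233507
```

The rows are not in the units I measure in: shifts go in mm and turns go in units of 10 degrees. I convert before sending: -0.22 m is -220, -0.4 m is -400, -84 degrees is -8.4.

drive_effector([
  {"trans": [-40,33,0],"rotvec": [0,0,-0.7]},
  {"trans": [-80,65,0],"rotvec": [0,0,-1.4]},
  {"trans": [-120,98,0],"rotvec": [0,0,-2.1]},
  {"trans": [-160,130,0],"rotvec": [0,0,-2.8]},
  {"trans": [-190,160,0],"rotvec": [0,0,-3.5]},
  {"trans": [-220,180,0],"rotvec": [0,0,-4.2]},
  {"trans": [-250,205,0],"rotvec": [0,0,-4.9]},
  {"trans": [-280,230,0],"rotvec": [0,0,-5.6]},
  {"trans": [-310,255,0],"rotvec": [0,0,-6.3]},
  {"trans": [-340,280,0],"rotvec": [0,0,-7]},
  {"trans": [-370,304,0],"rotvec": [0,0,-7.7]},
  {"trans": [-400,330,0],"rotvec": [0,0,-8.4]},
], aperture=0.086, clamp_n=20)

```text
time_s: 1.15
tcp_pos: [0.4601, -0.2537, 0.2267]
eef_rot: [-180.0, -0.0, -82.0]
contact_force: [1.1, -0.8, 0.6]
gripper_width: 0.0863
gripper_force: 0.0
```

```bash
python3 - <<'E'
from h import *; from plant import r
row(r,[.529,-.163,.22],193)
E
```

```text
row [-0.0802 -0.0809  0.0067] [-0.02 -0.01 -4.96] t 1.15 tcp [ 0.4601 -0.2537  0.2267] [-1.7998e+02 -1.0000e-02 -8.1960e+01] F [ 1.1 -0.8  0.6] j [ -7.   6. -18.   0. -66.  16.]
```

Converted, -0.081 m is -81, -0.08 m is -80, -5 degrees is -0.5.

drive_effector([
  {"trans": [-27,-27,3],"rotvec": [0,0,-0.25]},
  {"trans": [-54,-54,6],"rotvec": [0,0,-0.5]},
  {"trans": [-80,-81,6],"rotvec": [0,0,-0.5]},
  {"trans": [-80,-81,6],"rotvec": [0,0,-0.5]},
  {"trans": [-80,-81,6],"rotvec": [0,0,-0.5]},
])

```text
time_s: 1.57
tcp_pos: [0.5296, -0.1638, 0.2199]
eef_rot: [179.9, 0.0, -77.1]
contact_force: [-1.1, -0.1, 0.2]
gripper_width: 0.0859
gripper_force: 0.0
```

```bash
python3 - <<'E'
from h import *; from plant import r
c=r.capture("wrist");np.savez('/tmp/w1',**c);cv2.imwrite('pics/w1.png',c["frame"][:,:,::-1])
P=cloud(c);H=hsv(c);h,s,v=[H[...,i].astype(int) for i in range(3)]
o=(h>5)&(h<20)&(s>150)&(P[...,2]<.06);t=o&(P[...,2]>.044)
print('handle top',t.sum(),rect(P[t]),P[t].mean(0),np.median(P[t][:,2]))
pl=(s<60)&(v>120)&(P[...,2]<.02)&(abs(P[...,0]-.53)<.1)&(abs(P[...,1]+.163)<.1)
print('plate',pl.sum(),rect(P[pl|o]),np.median(P[pl][:,2]))
row(r,[.529,-.163,.22],193)
E
```

```text
handle top 742 [ 530.6 -164.7   13.5   33.9   13.1] [ 0.53061981 -0.16530756  0.0483095 ] 0.04835489467297058
plate 11310 [ 530.2 -162.2  124.2   83.4   12.9] 0.008509976985018902
row [-0.0017 -0.0005  0.0001] [ 0.06  0.02 -0.23] t 1.6167 tcp [ 0.5289 -0.1648  0.2201] [ 1.7994e+02  2.0000e-02 -7.7230e+01] F [-0.6 -0.1  0.7] j [  3.   9. -15.  -0. -65.  10.]
```

View pics/w1.png

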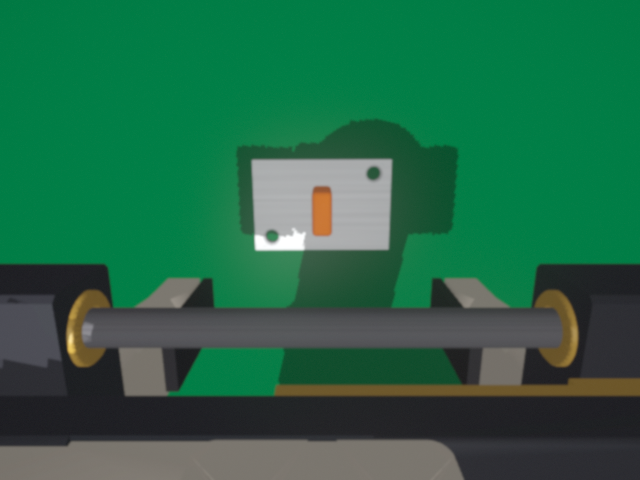

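The wrist view shows the plate between the fingers, columns 252–392 and rows 158–250, with the handle at (322,211). The handle top reads 48 mm and the plate 8.5 mm. The wrist, top and scene readings agree within 2 mm, so I'll descend to TCP z = 0.016.

Converted, 0.203 m is 203, 0.19 m is 190.

drive_effector([
  {"trans": [-1,-1,40]},
  {"trans": [-1,-1,80]},
  {"trans": [-1,-1,120]},
  {"trans": [-1,-1,150]},
  {"trans": [-1,-1,175]},
  {"trans": [-1,-1,190]},
  {"trans": [-1,-1,203]},
  {"trans": [-1,-1,203]},
])

```text
time_s: 2.28
tcp_pos: [0.5269, -0.1655, 0.015]
eef_rot: [179.7, 0.1, -77.5]
contact_force: [-0.6, 0.2, 0.6]
gripper_width: 0.0861
gripper_force: 0.0
```

drive_effector([
  {},
  {},
  {},
  {},
  {},
  {},
  {},
  {},
], aperture=0, clamp_n=30)

```text
time_s: 2.95
tcp_pos: [0.5297, -0.1643, 0.0178]
eef_rot: [-180.0, -0.0, -77.3]
contact_force: [-0.4, -0.7, -0.0]
gripper_width: 0.0382
gripper_force: 0.0
```

```bash
python3 - <<'E'
from h import *; from plant import r
row(r,[.52,0.0,.2],187)
E
```

```text
row [-0.1624 -0.0267 -0.1822] [-0.02 -0.    5.69] t 2.95 tcp [ 0.5297 -0.1643  0.0178] [-179.98   -0.    -77.31] F [-0.4 -0.7 -0. ] j [  3.  22. -29.  -0. -39.  10.]
```

drive_effector([
  {},
  {},
  {},
  {},
  {},
  {},
])

```text
time_s: 3.45
tcp_pos: [0.5296, -0.1643, 0.0175]
eef_rot: [-180.0, 0.0, -77.3]
contact_force: [-0.3, 0.4, -0.4]
gripper_width: 0.016
gripper_force: 30.0
```

drive_effector([
  {"trans": [0,0,-20]},
  {"trans": [0,0,-60]},
  {"trans": [0,0,-100]},
  {"trans": [0,0,-130]},
  {"trans": [0,0,-160]},
  {"trans": [0,0,-180]},
  {"trans": [0,0,-180]},
])

```text
time_s: 4.03
tcp_pos: [0.5317, -0.1647, 0.2023]
eef_rot: [-179.6, -0.1, -77.3]
contact_force: [1.7, -0.1, -2.0]
gripper_width: 0.0161
gripper_force: 30.0
```

```bash
python3 - <<'E'
from h import *; from plant import r
row(r,[.5778,.1398,.2],187)
E
```

```text
row [-0.2869 -0.112   0.0024] [-0.4  -0.11  5.72] t 4.0333 tcp [ 0.5317 -0.1647  0.2023] [-1.7961e+02 -1.3000e-01 -7.7290e+01] F [ 1.7 -0.1 -2. ] j [  3.  10. -17.   0. -63.  10.]
```

Converted, -0.36 m is -360, -0.366 m is -366, 4 degrees is 0.4.

drive_effector([
  {"trans": [-20,-8,0],"rotvec": [0,0,0.1]},
  {"trans": [-55,-20,0],"rotvec": [0,0,0.2]},
  {"trans": [-95,-35,0],"rotvec": [0,0,0.3]},
  {"trans": [-135,-50,0],"rotvec": [0,0,0.4]},
  {"trans": [-175,-65,0],"rotvec": [0,0,0.5]},
  {"trans": [-215,-80,-5],"rotvec": [0,0,0.57]},
  {"trans": [-255,-95,-10],"rotvec": [0,0,0.57]},
  {"trans": [-295,-110,-15],"rotvec": [0,0,0.57]},
  {"trans": [-330,-120,-20],"rotvec": [0,0,0.57]},
  {"trans": [-360,-123,-20],"rotvec": [0,0,0.57]},
  {"trans": [-366,-123,-20],"rotvec": [0,0,0.57]},
])

```text
time_s: 4.95
tcp_pos: [0.5687, 0.2244, 0.2159]
eef_rot: [179.9, 0.0, -82.8]
contact_force: [1.2, -0.6, -1.6]
gripper_width: 0.0159
gripper_force: 30.0
```

drive_effector([
  {},
  {},
  {},
])

```text
time_s: 5.2
tcp_pos: [0.5688, 0.2188, 0.2167]
eef_rot: [179.9, -0.0, -83.0]
contact_force: [0.3, -0.2, -2.4]
gripper_width: 0.0158
gripper_force: 30.0
```

```bash
python3 - <<'E'
from h import *; from plant import r
c=r.capture("wrist");np.savez('/tmp/w2',**c);cv2.imwrite('pics/w2.png',c["frame"][:,:,::-1])
row(r,[.5778,.1398,.2],187)
E
```

```text
row [0.0792 0.0007 0.017 ] [ 0.06 -0.03 -0.08] t 5.25 tcp [0.569  0.2186 0.217 ] [ 1.7994e+02 -3.0000e-02 -8.3080e+01] F [ 0.   0.6 -2.3] j [ 39.  15.  -9.  -0. -67. -32.]
```

View pics/w2.png

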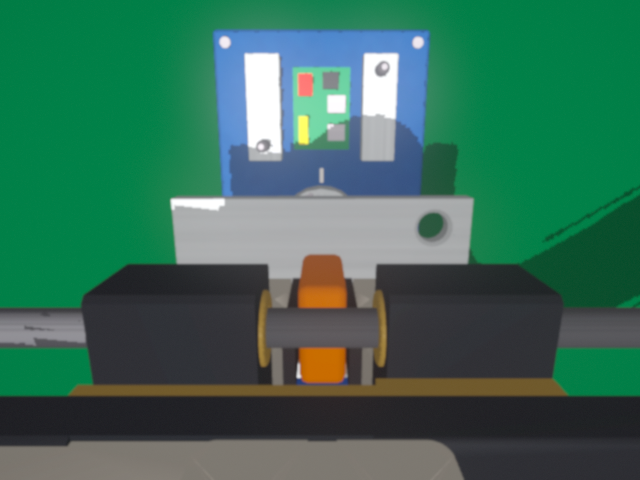

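Dowel a is at about (263,146) and dowel b at (382,69). The rails are white, the held cover's far edge is at row 197 and its hole at (431,226), with matching handedness. Now I measure all of them in this one image.

```bash
cat > m.py <<'E'
from h import *; from plant import r
import sys
c=dict(np.load(sys.argv[1]));P=cloud(c);H=hsv(c);h,s,v=[H[...,i].astype(int) for i in range(3)]
st=r.get_state();R=Ro.from_euler('xyz',st["eef_rot"],degrees=True);t=st["tcp_pos"]
X,Y,Z=P[...,0],P[...,1],P[...,2]
near=(abs(X-.578)<.12)&(abs(Y-.14)<.1)
# rails
rl=near&(abs(Z-.03)<.004)&(s<60)
k,l,sts,_=cv2.connectedComponentsWithStats(rl.astype(np.uint8))
C=[]
for i in np.argsort(-sts[1:,4])[:2]+1:
    q=rect(P[l==i]);print('rail',q,np.median(Z[l==i]).round(4));C.append(q[:2])
print('mid rails',np.mean(C,0))
# base
b=near&(h>100)&(h<130)&(s>100)&(abs(Z-.015)<.004);print('base',rect(P[b]))
# dowels
D=[]
k,l,sts,_=cv2.connectedComponentsWithStats((near&(Z>.036)&(Z<.06)&(Y<.19)).astype(np.uint8))
for i in range(1,k):
    if sts[i,4]>12:
        q=P[l==i];tp=q[q[:,2]>q[:,2].max()-.006];print('dowel',len(q),q.mean(0).round(4),'top',tp.mean(0).round(4),len(tp),q[:,2].max().round(4),sts[i,:4])
# cover in tool frame
T=R.inv().apply((P-t).reshape(-1,3)).reshape(P.shape)
cv=(abs(T[...,2]-.0096)<.006)&(s<60)&(T[...,0]>-.02)&(abs(T[...,1])<.08)&(T[...,0]<.07)
q=T[cv];print('cover top tool z',np.median(q[:,2]),'x max',np.percentile(q[:,0],[99,99.8]),'y',q[:,1].min(),q[:,1].max())
vs,us=np.where(cv);
e=[];
for u in range(us.min()+15,us.max()-15,3):
    e.append((u,vs[us==u].min()-.5))
e=np.array(e);W=ray_at(c,e,t[2]-np.median(q[:,2]));E=R.inv().apply(W-t)
pf=np.polyfit(E[:,1],E[:,0],1);print('far edge tool x @y0 %.4f slope deg %.2f'%(pf[1],np.degrees(np.arctan(pf[0]))), 'resid',np.std(E[:,0]-np.polyval(pf,E[:,1])).round(5))
E
python3 m.py /tmp/w2.npz
```

```text
rail [624.6 143.7  26.3  79.    7.1] 0.0307
rail [535.4 132.8  26.2  79.1   7. ] 0.0305
mid rails [580.   138.25]
base [579.  143.3 169.5 129.6   7. ]
dowel 177 [0.5395 0.1061 0.047 ] top [0.5391 0.1055 0.05  ] 88 0.0533 [375  61  15  16]
dowel 146 [0.6204 0.1713 0.0475] top [0.6208 0.1715 0.0501] 76 0.0532 [255 140  15  13]
cover top tool z 0.009364478341024432 x max [0.03929589 0.03944974] y -0.060852036616086715 0.059734094528056766
far edge tool x @y0 0.0402 slope deg 0.09 resid 8e-05
```

Converted, 0.065 m is 65, 0.05 m is 50.

drive_effector([
  {"trans": [5,0,20]},
  {"trans": [10,0,50]},
  {"trans": [10,0,65]},
  {"trans": [10,0,65]},
  {"trans": [10,0,65]},
  {"trans": [10,0,65]},
  {"trans": [10,0,65]},
])

```text
time_s: 5.83
tcp_pos: [0.5715, 0.21, 0.1543]
eef_rot: [-179.9, 0.1, -83.0]
contact_force: [-0.4, -0.2, -2.0]
gripper_width: 0.016
gripper_force: 30.0
```

```bash
python3 - <<'E'
from h import *; from plant import r
c=r.capture("wrist");np.savez('/tmp/w3',**c);cv2.imwrite('pics/w3.png',c["frame"][:,:,::-1])
row(r,[.580,.1384,.1],187.05)
E
python3 m.py /tmp/w3.npz
```

```text
row [0.0723 0.0002 0.0541] [-0.14  0.06 -0.07] t 5.8833 tcp [0.5713 0.2101 0.1542] [-1.7986e+02  6.0000e-02 -8.3020e+01] F [ 0.2  0.3 -1.8] j [ 39.  17. -14.   0. -59. -32.]
rail [624.5 143.9  26.3  79.7   7. ] 0.0306
rail [535.2 132.9  26.5  79.7   7. ] 0.0306
mid rails [579.85 138.4 ]
base [578.2 148.9 169.3 141.2   7. ]
dowel 273 [0.5395 0.1061 0.047 ] top [0.539  0.1055 0.0502] 129 0.0538 [390  61  19  19]
dowel 225 [0.6201 0.171  0.0471] top [0.6206 0.1713 0.0493] 139 0.0525 [244 157  18  17]
cover top tool z 0.008921204696398979 x max [0.03959604 0.03969981] y -0.061173377543150075 0.05945795891955378
far edge tool x @y0 0.0405 slope deg 0.14 resid 0.00013
```

drive_effector([
  {"trans": [30,1,20]},
  {"trans": [60,1,40]},
  {"trans": [72,1,53],"rotvec": [-0.01,0,0]},
  {"trans": [72,1,62],"rotvec": [-0.01,0,0]},
  {"trans": [72,1,70],"rotvec": [-0.01,0,0]},
  {"trans": [72,1,72],"rotvec": [-0.01,0,0]},
  {"trans": [72,1,72],"rotvec": [-0.01,0,0]},
  {"trans": [72,1,72],"rotvec": [-0.01,0,0]},
  {"trans": [72,1,72],"rotvec": [-0.01,0,0]},
])

```text
time_s: 6.63
tcp_pos: [0.5788, 0.1392, 0.0815]
eef_rot: [180.0, 0.0, -83.0]
contact_force: [0.3, -0.1, -2.3]
gripper_width: 0.0159
gripper_force: 30.0
```

```bash
python3 - <<'E'
from h import *; from plant import r
row(r,[.5793,.1386,.0482],187.05)
E
```

```text
row [ 0.0007 -0.0005  0.0333] [ 0.02  0.03 -0.  ] t 6.6333 tcp [0.5788 0.1392 0.0815] [ 1.7998e+02  3.0000e-02 -8.2950e+01] F [ 0.3 -0.1 -2.3] j [ 32.  21. -20.  -0. -49. -25.]
```

Converted, 0.022 m is 22, 0.02 m is 20.

drive_effector([
  {"trans": [0.7,-0.5,6]},
  {"trans": [0.7,-0.5,12]},
  {"trans": [0.7,-0.5,16]},
  {"trans": [0.7,-0.5,20]},
  {"trans": [0.7,-0.5,22]},
  {"trans": [0.7,-0.5,22]},
])

```text
time_s: 7.13
tcp_pos: [0.5784, 0.1374, 0.0577]
eef_rot: [179.8, -0.0, -83.0]
contact_force: [0.0, 0.9, -2.3]
gripper_width: 0.016
gripper_force: 30.0
```

```bash
python3 - <<'E'
from h import *; from plant import r
row(r,[.5793,.1386,.0482],187.05)
E
```

```text
row [-0.0011 -0.0011  0.0095] [ 0.17 -0.03 -0.07] t 7.1333 tcp [0.5784 0.1374 0.0577] [ 1.7983e+02 -3.0000e-02 -8.3020e+01] F [ 0.   0.9 -2.3] j [ 32.  22. -21.  -0. -47. -25.]
```

Converted, 0.008 m is 8, 0.006 m is 6.

drive_effector([
  {"trans": [0,0,3]},
  {"trans": [0,0,6]},
  {"trans": [0,0,8]},
  {"trans": [0,0,8]},
  {"trans": [0,0,8]},
])

```text
time_s: 7.55
tcp_pos: [0.5787, 0.1375, 0.0505]
eef_rot: [179.9, -0.0, -83.0]
contact_force: [0.8, -0.2, -2.9]
gripper_width: 0.0154
gripper_force: 30.0
```

```bash
python3 - <<'E'
from h import *; from plant import r
row(r,[.5793,.1386,.0482],187.05)
E
```

```text
row [-0.001  -0.0007  0.0023] [ 0.11 -0.01 -0.07] t 7.55 tcp [0.5787 0.1375 0.0505] [ 1.7989e+02 -1.0000e-02 -8.3020e+01] F [ 0.8 -0.2 -2.9] j [ 32.  23. -22.  -0. -46. -25.]
```

Converted, 0.003 m is 3, 0.002 m is 2.

drive_effector([
  {"trans": [0,0,2]},
  {"trans": [0,0,3]},
  {"trans": [0,0,3]},
  {"trans": [0,0,3]},
])

```text
time_s: 7.88
tcp_pos: [0.5789, 0.1376, 0.0476]
eef_rot: [179.9, 0.0, -83.0]
contact_force: [-1.0, -0.0, -1.5]
gripper_width: 0.0157
gripper_force: 30.0
```

drive_effector([
  {},
  {},
  {},
  {},
  {},
], aperture=0.05)

```text
time_s: 8.3
tcp_pos: [0.5789, 0.1376, 0.0477]
eef_rot: [179.9, 0.0, -83.0]
contact_force: [-0.4, 0.5, -0.6]
gripper_width: 0.0437
gripper_force: 0.0
```

Converted, -0.2 m is -200, -0.19 m is -190.

drive_effector([
  {"trans": [0,0,-10]},
  {"trans": [0,0,-30]},
  {"trans": [0,0,-60]},
  {"trans": [0,0,-100]},
  {"trans": [-30,0,-130]},
  {"trans": [-60,0,-165]},
  {"trans": [-90,0,-190]},
  {"trans": [-120,0,-200]},
  {"trans": [-125,0,-200]},
  {"trans": [-125,0,-200]},
  {"trans": [-125,0,-200]},
], aperture=0.07)

```text
time_s: 9.22
tcp_pos: [0.5634, 0.2616, 0.2475]
eef_rot: [179.9, -0.0, -83.0]
contact_force: [-0.2, -0.1, -0.2]
gripper_width: 0.0698
gripper_force: 0.0
```

```bash
python3 - <<'E'
from h import *; from plant import r
c=r.capture("wrist");np.savez('/tmp/w4',**c);cv2.imwrite('pics/w4.png',c["frame"][:,:,::-1])
P=cloud(c);H=hsv(c);h,s,v=[H[...,i].astype(int) for i in range(3)];X,Y,Z=P[...,0],P[...,1],P[...,2]
n=(abs(X-.575)<.12)
pl=n&(s<60)&(abs(Z-.038)<.004)&(Y<.2)&(Y>.07); o=n&(h>5)&(h<20)&(s>150)&(Y<.2)&(Z<.09)&(Z>.03)
print('cover',rect(P[pl|o]),np.percentile(Z[pl],[5,50,95]))
t=o&(Z>.072);print('handle top',rect(P[t]),np.median(Z[t]))
k=n&(v<80)&(Z>.095)&(Z<.112)&(abs(Y-.233)<.04);kk=P[k];print('knob',k.sum(),kk.mean(0),rect(kk),np.median(kk[:,2]))
a=n&((h<5)|(h>172))&(s>150)&(Z>.045)&(Z<.065);print('arm',a.sum(),rect(P[a]))
row(r,[.5679,.2328,.2],246.9)
E
```

```text
cover [578.4 149.2 120.3 100.4   7.1] [0.03730203 0.03867727 0.040015  ]
handle top [579.5 138.3  12.8  33.4   7.4] 0.07856109540557121
knob 2021 [0.56823232 0.23115168 0.10316036] [568.5 232.5  33.5  33.6  66. ] 0.1033361619620144
arm 690 [586.6 273.   40.   13.3  65.1]
row [ 0.0284 -0.0012  0.0471] [ 1.700e-01  5.000e-02 -5.992e+01] t 9.2667 tcp [0.5634 0.2609 0.2471] [ 1.7983e+02 -4.0000e-02 -8.3020e+01] F [ 0.2 -0.7  0.2] j [ 43.  15.  -5.  -0. -71. -36.]
```

View pics/w4.png

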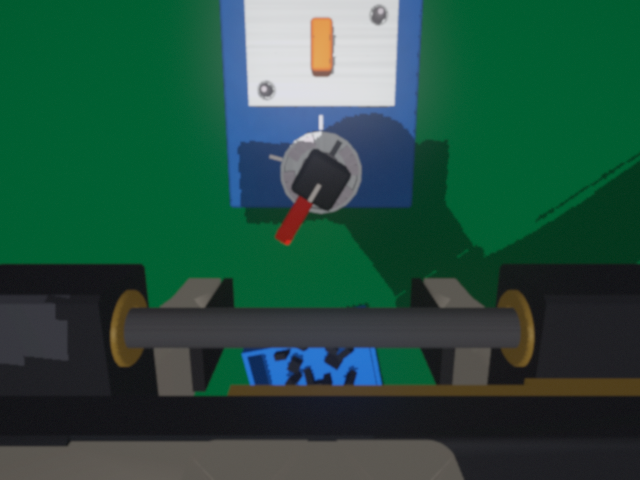

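The cover is seated: its top reads 38.6 mm, the handle is at (.5795,.1383) and both dowel tips show through the holes at (266,90) and (378,14). The knob is at (.568,.2326) with its top at 103 mm, arm yaw about 66.5°. Next I go to the knob.

drive_effector([
  {"trans": [6,0,10],"rotvec": [0,0,-0.7]},
  {"trans": [12,0,20],"rotvec": [0,0,-1.4]},
  {"trans": [20,0,30],"rotvec": [0,0,-2.1]},
  {"trans": [28.4,-1,47],"rotvec": [0,0,-2.8]},
  {"trans": [28.4,-1,60],"rotvec": [0,0,-3.5]},
  {"trans": [28.4,-1,80],"rotvec": [0,0,-4.2]},
  {"trans": [28.4,-1,100],"rotvec": [0,0,-4.9]},
  {"trans": [28.4,-1,110],"rotvec": [0,0,-5.6]},
  {"trans": [28.4,-1,117],"rotvec": [0,0,-6]},
  {"trans": [28.4,-1,117],"rotvec": [0,0,-6]},
  {"trans": [28.4,-1,117],"rotvec": [0,0,-6]},
], aperture=0.06, clamp_n=40)

```text
time_s: 10.18
tcp_pos: [0.568, 0.2322, 0.13]
eef_rot: [179.8, 0.1, -23.2]
contact_force: [0.2, -0.1, 1.0]
gripper_width: 0.0596
gripper_force: 0.0
```

```bash
python3 - <<'E'
from h import *; from plant import r
row(r,[.568,.2326,.0692],246.9)
E
```

```text
row [-0.     -0.0006  0.0608] [ 0.15  0.13 -0.13] t 10.1833 tcp [0.568  0.2322 0.13  ] [ 1.7985e+02  1.3000e-01 -2.3230e+01] F [ 0.2 -0.1  1. ] j [ 40.  19. -15.  -0. -56.  26.]
```

drive_effector([
  {"trans": [0,-0.5,20]},
  {"trans": [0,-0.5,40]},
  {"trans": [0,-0.5,54]},
  {"trans": [0,-0.5,61]},
  {"trans": [0,-0.5,61]},
  {"trans": [0,-0.5,61]},
])

```text
time_s: 10.68
tcp_pos: [0.5687, 0.2339, 0.0702]
eef_rot: [180.0, 0.1, -23.1]
contact_force: [-0.0, -0.0, 0.6]
gripper_width: 0.06
gripper_force: 0.0
```

drive_effector([
  {},
  {},
  {},
  {},
  {},
  {},
  {},
], aperture=0, clamp_n=40)

```text
time_s: 11.27
tcp_pos: [0.568, 0.2332, 0.0698]
eef_rot: [179.9, 0.1, -23.0]
contact_force: [-1.5, -5.7, 3.3]
gripper_width: 0.0336
gripper_force: 39.9
```

```bash
python3 - <<'E'
from h import *; from plant import r
row(r,[.568,.2326,.0612],246.9)
E
```

```text
row [0.0002 0.0005 0.0086] [0.12 0.09 0.07] t 11.2667 tcp [0.568  0.2332 0.0698] [ 1.7988e+02  9.0000e-02 -2.3030e+01] F [-1.5 -5.7  3.3] j [ 41.  23. -18.  -0. -49.  26.]
```

Converted, 0.0005 m is 0.5, 0.008 m is 8.

drive_effector([
  {"trans": [0,0.5,3]},
  {"trans": [0,0.5,6]},
  {"trans": [0,0.5,8]},
  {"trans": [0,0.5,8]},
  {"trans": [0,0.5,8]},
])

```text
time_s: 11.68
tcp_pos: [0.5681, 0.2331, 0.0623]
eef_rot: [179.9, 0.1, -23.0]
contact_force: [-1.9, -5.0, 9.2]
gripper_width: 0.0335
gripper_force: 39.9
```

Converted, 75 degrees is 7.5.

drive_effector([
  {"rotvec": [0,0,0.7]},
  {"rotvec": [0,0,1.4]},
  {"rotvec": [0,0,2.1]},
  {"rotvec": [0,0,2.8]},
  {"rotvec": [0,0,3.5]},
  {"rotvec": [0,0,4.2]},
  {"rotvec": [0,0,4.9]},
  {"rotvec": [0,0,5.6]},
  {"rotvec": [0,0,6.3]},
  {"rotvec": [0,0,7]},
  {"rotvec": [0,0,7.5]},
  {"rotvec": [0,0,7.5]},
])

```text
time_s: 12.68
tcp_pos: [0.5681, 0.2328, 0.0622]
eef_rot: [179.9, -0.1, -98.3]
contact_force: [-2.2, -6.3, 8.2]
gripper_width: 0.0336
gripper_force: 39.9
```

drive_effector([
  {},
  {},
])

```text
time_s: 12.85
tcp_pos: [0.5681, 0.2328, 0.0623]
eef_rot: [179.9, -0.1, -98.0]
contact_force: [-2.0, -5.9, 8.2]
gripper_width: 0.0339
gripper_force: 39.9
```

drive_effector([
  {},
  {},
  {},
  {},
  {},
  {},
], aperture=0.06)

```text
time_s: 13.35
tcp_pos: [0.568, 0.2338, 0.0614]
eef_rot: [179.9, -0.0, -98.0]
contact_force: [-0.4, -0.3, -0.2]
gripper_width: 0.0592
gripper_force: 0.0
```

drive_effector([
  {"trans": [0,0,-20]},
  {"trans": [0,0,-50]},
  {"trans": [0,0,-80]},
  {"trans": [-20,0,-110]},
  {"trans": [-30,0,-130]},
  {"trans": [-30,0,-140]},
  {"trans": [-30,0,-140]},
  {"trans": [-30,0,-140]},
])

```text
time_s: 14.02
tcp_pos: [0.572, 0.2631, 0.2009]
eef_rot: [179.9, -0.0, -98.0]
contact_force: [0.8, 0.2, -0.6]
gripper_width: 0.0603
gripper_force: 0.0
```

```bash
cat > k.py <<'E'
from h import *; from plant import r
import sys
c=r.capture("wrist");cv2.imwrite(f'pics/{sys.argv[1]}.png',c["frame"][:,:,::-1])
P=cloud(c);H=hsv(c);h,s,v=[H[...,i].astype(int) for i in range(3)];X,Y,Z=P[...,0],P[...,1],P[...,2]
n=(abs(X-.575)<.12)
k=n&(v<80)&(Z>.085)&(Z<.112)&(abs(Y-.233)<.03);kk=P[k];print('knob',k.sum(),rect(kk),np.median(kk[:,2]))
a=n&((h<5)|(h>172))&(s>150)&(Z>.04)&(Z<.065);q=P[a];d=q.mean(0)-[.568,.2326,0]
print('arm',a.sum(),rect(q),np.median(q[:,2]),'yaw',np.degrees(np.arctan2(d[1],d[0])))
o=n&(h>5)&(h<20)&(s>150)&(Y<.2)&(Z<.09)&(Z>.072);print('handle',rect(P[o]) if o.sum()>5 else 0,np.median(Z[o]))
E
python3 k.py w5; python3 - <<'E'
from h import *; from plant import r
row(r,[.568,.2326,.0692],171.9)
E
```

```text
knob 2859 [568.1 232.3  33.6  33.4  82.7] 0.10329671867552082
arm 1173 [610.4 226.1  12.9  45.   81.7] 0.05755578307996384 yaw -8.932094995177563
handle [579.2 138.5  13.9  33.9   7.3] 0.07852362161962695
row [ 0.03   -0.0011  0.1309] [ 0.2  -0.09  0.06] t 14.0667 tcp [0.5716 0.2626 0.2001] [ 1.798e+02 -9.000e-02 -9.804e+01] F [ 0.2 -0.7 -0.8] j [ 42.  17.  -7.  -0. -65. -50.]
```

View pics/w5.png

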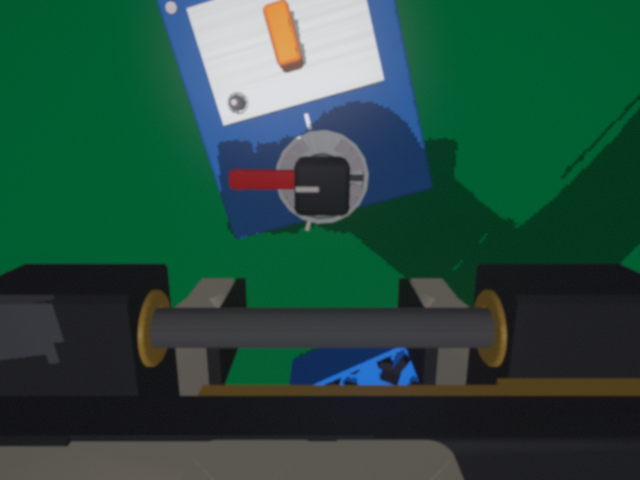

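The knob stands up (top 103 mm) with the arm at about -8°, so it is in the middle notch. The cover is still seated. I regrasp in place.

drive_effector([
  {"trans": [15,-1,20]},
  {"trans": [30,-1,45]},
  {"trans": [30,-1,80]},
  {"trans": [30,-1,110]},
  {"trans": [30,-1,125]},
  {"trans": [30,-1,131]},
  {"trans": [30,-1,131]},
  {"trans": [30,-1,131]},
])

```text
time_s: 14.73
tcp_pos: [0.5691, 0.2331, 0.0704]
eef_rot: [179.9, -0.1, -98.0]
contact_force: [0.6, 0.5, 0.4]
gripper_width: 0.0601
gripper_force: 0.0
```

drive_effector([
  {},
  {},
  {},
  {},
  {},
  {},
  {},
], aperture=0, clamp_n=40)

```text
time_s: 15.32
tcp_pos: [0.5685, 0.2337, 0.0709]
eef_rot: [179.9, -0.0, -98.0]
contact_force: [-4.7, 2.0, 4.1]
gripper_width: 0.0338
gripper_force: 40.0
```

drive_effector([
  {"trans": [0,0,3]},
  {"trans": [0,0,6]},
  {"trans": [0,0,8]},
  {"trans": [0,0,8]},
  {"trans": [0,0,8]},
])

```text
time_s: 15.73
tcp_pos: [0.5685, 0.2337, 0.0634]
eef_rot: [179.9, -0.0, -98.0]
contact_force: [-7.2, 1.6, 7.8]
gripper_width: 0.034
gripper_force: 40.0
```

drive_effector([
  {"trans": [0,0.3,0],"rotvec": [0,0,0.7]},
  {"trans": [0,0.3,0],"rotvec": [0,0,1.4]},
  {"trans": [0,0.3,0],"rotvec": [0,0,2.1]},
  {"trans": [0,0.3,0],"rotvec": [0,0,2.8]},
  {"trans": [0,0.3,0],"rotvec": [0,0,3.5]},
  {"trans": [0,0.3,0],"rotvec": [0,0,4.2]},
  {"trans": [0,0.3,0],"rotvec": [0,0,4.9]},
  {"trans": [0,0.3,0],"rotvec": [0,0,5.6]},
  {"trans": [0,0.3,0],"rotvec": [0,0,6.3]},
  {"trans": [0,0.3,0],"rotvec": [0,0,7]},
  {"trans": [0,0.3,0],"rotvec": [0,0,7.5]},
  {"trans": [0,0.3,0],"rotvec": [0,0,7.5]},
])

```text
time_s: 16.73
tcp_pos: [0.5691, 0.2326, 0.0635]
eef_rot: [-179.9, -0.1, -173.3]
contact_force: [-1.0, -3.9, 7.2]
gripper_width: 0.0337
gripper_force: 40.0
```

drive_effector([
  {},
  {},
])

```text
time_s: 16.9
tcp_pos: [0.5691, 0.2326, 0.0635]
eef_rot: [-179.9, -0.1, -173.0]
contact_force: [-2.0, -2.9, 6.5]
gripper_width: 0.0339
gripper_force: 40.0
```

drive_effector([
  {},
  {},
  {},
  {},
  {},
  {},
], aperture=0.06)

```text
time_s: 17.4
tcp_pos: [0.5687, 0.2336, 0.0624]
eef_rot: [-180.0, -0.1, -173.0]
contact_force: [-0.3, -0.4, -0.4]
gripper_width: 0.0593
gripper_force: 0.0
```

drive_effector([
  {"trans": [0,0,-20]},
  {"trans": [0,0,-50]},
  {"trans": [0,0,-80]},
  {"trans": [0,0,-110]},
  {"trans": [-30,0,-140]},
  {"trans": [-30,0,-160]},
  {"trans": [-30,0,-160]},
  {"trans": [-30,0,-160]},
])

```text
time_s: 18.07
tcp_pos: [0.5993, 0.2375, 0.2236]
eef_rot: [179.9, 0.0, -173.0]
contact_force: [0.8, -0.2, -1.1]
gripper_width: 0.0599
gripper_force: 0.0
```

```bash
python3 k.py w6
```

```text
knob 2258 [567.7 232.7  32.4  32.3   6.8] 0.10338114228803336
arm 664 [572.7 194.   12.1  36.5   6.5] 0.05760484163431648 yaw -83.04819713037797
handle [578.7 138.   12.8  32.2   7.7] 0.07869890128831891
```

View pics/w6.png

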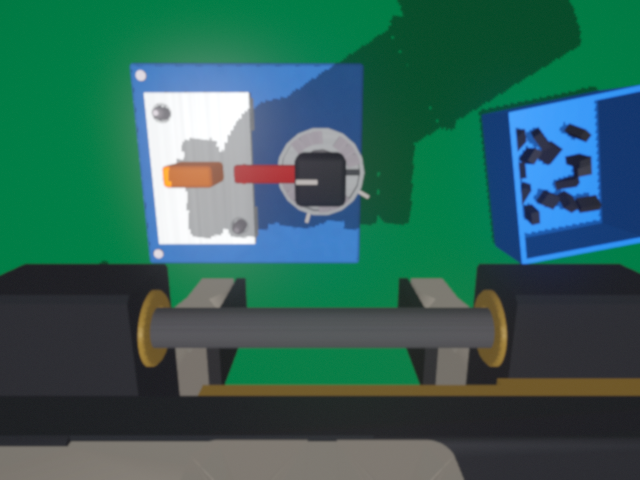

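The knob is up (top 103 mm, arm top 57.6 mm) with the arm at -83°, pointing along fixture -y over the cover. The cover is still seated on both dowels, and the bin is undisturbed. Handing in.

```bash
python3 -c "
from plant import r
print(r.close_job())"
```

```text
the job is handed in; nothing more can be done
None
```

The job is handed in at about 18 s: the last pictures show the cover seated over both dowels, and the knob standing up in the last notch with the keeper arm over the cover, but no verdict was returned.

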